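# Load the dry box's cartridge, then crack its stuck lid and hold it ajar

### The arm

A 6-joint arm with a two-finger parallel gripper is mounted at the origin on the work surface. World frame = base frame: x ahead of the robot, y to its left, z up, the work surface at z = 0. Lengths are in m, angles in rad, forces in N, time in s.
With the tool pointing down it reaches from about 0.3 to 0.85 m from the base axis. Payload 4.2 kg.
Tool frame: the origin (TCP) lies between the finger pads; the fingertips stand 25 mm ahead of it and the grasp point (between the pads) lies 6 mm ahead of it; z points along the fingers, y is the line along which they close (so a half turn about z gives the same grasp; the last joint's range is limited). The gripper opens to 91 mm and grips with 3 to 60 N. Pads are 32 mm wide; open, the fingers measure 118 mm over their backs; the gripper's body (76 mm by 178 mm) begins 60 mm behind the grasp point.
Start: joints at [1.099, 0.32, 1.565, -0, 1.257, -0.02], TCP at [0.251, 0.517, 0.239] pointing down, gripper open.
Joint ranges: [-3.11, 3.11], [-0.84, 2.01], [0.21, 2.61], [-1.34, 4.49], [0.05, 2.63], [-2.56, 2.56]. Speed limits (rad/s): [2.57, 2.57, 3.14, 3.14, 3.14, 3.14].

### API

Orientations are given as a unit quaternion [x, y, z, w].
In Python, from station import arm, viewer, hand_in gives the robot as it stands. The module is installed in compiled form; this text tells all that it offers.
- The arm moves only by the tool step_arm, never from a script. Its arguments are lists of equal length, an entry for each row: "jaw": the finger opening in mm, from 0 to 91.2; "linear": the shift along the tool's x, y, z in mm, a list of three; "roll": the turn about the tool's z in rad. In form: {"jaw": [jaw, ...], "linear": [[dx, dy, dz], ...], "roll": [roll, ...]}. A call has 1 to 5 rows; each row is the pose to reach, as a shift and turn from the pose commanded when the call began, along the tool's axes at that moment; what a row does not reach only later rows make up. A row lasts 1/10 s, in which the tool goes at most 50 mm and 8.59 degrees, less where a joint would pass 70% of its speed; a pose out of reach is approached as far as the arm can. A call with a gripper value outside its range is refused whole. The fingers move at their own pace and stop on an object; "squeeze" is the grip in N (left out, the last holds). Time passes only in rows, so rows that repeat a pose let the fingers close. It gives the time, the measured TCP pose, the force, the opening and the grip force at its end, in the units of the state.
- arm.get_obs(): the state, without advancing time (a new reading comes with each control period).
- viewer.get_image(name): name is "scene" or "top" or "wrist"; returns a dict with "img" (420x560x3 uint8, red, green, blue), "z_map" (420x560 float32, m along the optical axis (not along the pixel's ray), 0 where there is no reading), "fovy" (degrees; the focal length in pixels is half the picture's height over the tangent of half this angle, whatever the lens; pixels are square), "cx", "cy" (the principal point, pixels), "extrinsics" (4x4, takes a point from camera to world coordinates); the wrist camera has in their place "T_tool_cam" (4x4, takes a point from camera to tool coordinates, whose origin is the TCP and whose axes are the flange's). Camera axes: x right, y down, z forward; pixel columns grow to the right and rows downward; lengths in m; the calibration is good to about 2 mm. A picture is of the moment at which its call begins: read the wrist's pose just before it.
- hand_in(): hands the job in; it is judged then, once.
The state is a dict: "time_s": time; "joint_pos": joint angles; "qvel": joint speeds; "tau": joint torques, N m; "tool_pos": TCP position; "tool_rot": TCP orientation; "wrist_force": force on the tool from outside, world axes, zero at the start; "ft_torque": the same for the moment, N m; "gripper_width": finger opening in m; "finger_force": force on a finger pad.
Only numpy, scipy, OpenCV 4.12 (cv2) and the standard library are available. Lean on these libraries where they do the work, as an engineer would, in place of code of your own. Each camera call takes 0.05 s, during which the arm holds its last target. There are 200 camera calls.

### The job

Fit the loose blue drying cartridge, tab up, into the recess in the deck beside the dry box and press it down until its shoulders are flush with the deck. Then take the box's lid by its red bar, break it free of the sticky seal without letting it fly wide open, and hold its front edge about 3 cm up so that the box can vent. Finish still holding the lid like that, and leave everything else on the bench where it is.

Things in the scene. Friction and masses are not known exactly. Their poses are not given: they have to be found in the camera images.
- cartridge_mid (a point): Middle (half-way up) of the loose drying cartridge, 60 g, upright, own z up. Blue block 34 (own x) x 44 (own y) x 24 mm high, with a centred white grip tab on top, 12 (x) x 30 (y) x 22 mm high. The shoulders (block's top) lie 1 mm above this point, the tab's top 23 mm above, the underside 23 mm below. Fits either way round (half turn).
- recess (a point): Centre of the recess's mouth, level with the top of the 90 x 90 mm deck (60 mm above the bench) on the left of the dry box. Axes are the dry box's: x away from its front, y left, z up. Opening 38 (x) x 48 (y) mm: 2 mm of play all round. The cartridge set in stands 8 mm proud; pressed home it is flush, its tab 22 mm above the deck. The 85 mm high chamber begins 45 mm to -y of this point.
- seat (a joint): How far the yellow floor plate in the recess is pressed down, m: 0 up (start, 16 mm below the mouth), 0.008 fully home (24 mm below). It is on a stiff slide: gives way at about 6 N and stays where it is left.
- lid (a joint): Opening angle of the dry box's lid about the hinge's own +y, rad: 0 shut and stuck (start), 0.6 at its stop. Front edge, 170 mm from the hinge, is 3 cm up at 0.18. The sticky seal takes some 15 to 20 N at the handle (lid's weight included), peaking within the first 4 mm, and lets go once the front is 6 to 12 mm up; then only the lid's weight (1 to 2 N) is left. Let go, the lid drops to about 0.08.
- lid_handle (a point): Middle of the red round bar handle near the lid's front edge: 12 mm thick, 80 mm long along own y, on a post at each end, its centre line 33 mm above the lid's top and, when shut, 126.5 mm above the bench. Own x points to the hinge along the lid, z out of the lid; turns with the lid. Shut, it lies 65 mm nearer the front and 125 mm to -y of the recess's centre.
- lid_hinge (a point): Centre of the hinge line at the back of the dry box, 85.5 mm above the bench; own y along the hinge line, axes turn with the lid. In this frame the handle's middle lies 150 mm to -x and 41 mm up. The lid is grey, 170 (x) x 160 (y) x 8 mm.
- jar_mid (a point): Middle of a loose amber flux jar with black cap, 44 mm across, 50 mm high. Leave it.
- spool_mid (a point): Middle of a loose orange solder spool with silver wire, standing on its flange, 50 mm across, 40 mm high. Leave it.
- board: Loose blue circuit board lying flat, 80 (x) x 130 (y) mm, up to 11 mm high; origin at the centre of its underside. Leave it.
- screwdriver: Loose screwdriver lying along own x, about 160 mm long; origin on its underside at mid-length. Leave it.
- probe: Loose red test probe lying along own x, about 145 mm long, 12 mm thick; origin on its underside near the middle. Leave it.
- chip_tray: Loose black divided chip tray, 90 x 70 x 18 mm; origin at the centre of its underside. Leave it.
Things that resemble listed ones, but are neither listed nor needed, are in the scene too. What is shaped like the part that bears cartridge_mid but green or pink is not meant.

How it is judged:
By the outcome, as a careful person would: the job done as asked, in the order asked, and still so for the second after the job is handed in, while the arm keeps its last pose, push and grip.
It also fails if it takes over 51 s, if anything falls off the work surface, if the arm or the gripper's body presses on something with over 40 N, if the wrist force passes 120 N, or if a joint passes its speed limit or range.

## Working session

There is one attempt and no reset: what is moved stays moved. The work goes in short steps, Python scripts to look and compute and a tool call to move; the robot and the scene stay as the last step left them, time stands still between calls to the robot, and variables do not carry over. Pictures are saved under pics/ and viewed, at most 10 in all, crops included, and the job is handed in when it is done.

Besides the shell and the picture viewer there is one more tool, called as name(argument=value, ...), one argument or row to a line, values as JSON. step_arm: Moves the arm, as the interface text tells. Its arguments: {"type":"object","properties":{"jaw":{"type":"array","items":{"type":"number"}},"linear":{"type":"array","items":{"type":"array","items":{"type":"number"}}},"roll":{"type":"array","items":{"type":"number"}},"squeeze":{"type":"number"}},"required":["jaw","linear","roll"]}

```bash
mkdir -p pics; cat > h.py <<'E'
import numpy as np, cv2, pickle
from station import arm, viewer
from scipy.spatial.transform import Rotation as R
def grab(n):
    o=arm.get_obs(); d=viewer.get_image(n)
    if n=='wrist':
        T=np.eye(4);T[:3,:3]=R.from_quat(o['tool_rot']).as_matrix();T[:3,3]=o['tool_pos'];d['E']=T@np.array(d['T_tool_cam'])
    else: d['E']=np.array(d['extrinsics'])
    d['f']=d['img'].shape[0]/2/np.tan(np.radians(d['fovy'])/2)
    return d
def cloud(d):
    z=d['z_map'];v,u=np.indices(z.shape)
    p=np.stack([(u-d['cx'])/d['f']*z,(v-d['cy'])/d['f']*z,z],-1)
    w=p@d['E'][:3,:3].T+d['E'][:3,3]; w[z==0]=np.nan; return w
def save(img,fn): cv2.imwrite(fn,np.ascontiguousarray(img[...,::-1]))
E
python3 - <<'E'
from h import *
o=arm.get_obs();print(o)
for n in('top','scene'):
    d=grab(n);pickle.dump(d,open(n+'.pkl','wb'));save(d['img'],f'pics/{n}0.png');print(n,d['E'].round(3).tolist(),d['f'],d['cx'],d['cy'],d.keys())
E
```

```text
{'time_s': 0.0, 'joint_pos': array([ 1.09899787e+00,  3.20308380e-01,  1.56572085e+00, -3.88378532e-05,
        1.25738822e+00, -1.99936222e-02]), 'qvel': array([ 7.65305756e-05,  9.16892982e-04, -1.30079570e-03, -1.37850883e-03,
        1.17444272e-03, -1.34981581e-03]), 'tau': array([ 1.66854628e-03, -4.12458086e+01, -2.31974638e+01,  7.28187687e-02,
        4.52634471e-02, -1.35810883e-04]), 'tool_pos': array([0.25082772, 0.51687477, 0.23809454]), 'tool_rot': array([ 2.23980000e-01,  9.74593314e-01, -8.89448596e-04, -2.04189039e-04]), 'wrist_force': array([-0.06610156,  0.50932685, -1.3140268 ]), 'ft_torque': array([ 0.06401299,  0.00464535, -0.03329345]), 'finger_force': 0.0, 'gripper_width': 0.09119936099919844}
top [[0.017, -0.995, 0.098, 0.441], [-1.0, -0.017, 0.003, -0.012], [-0.001, -0.098, -0.995, 0.976], [0.0, 0.0, 0.0, 1.0]] 400.798050521683 279.3607250480709 212.592729382494 dict_keys(['img', 'z_map', 'fovy', 'cx', 'cy', 'extrinsics', 'E', 'f'])
scene [[-0.445, 0.589, -0.675, 1.423], [0.896, 0.288, -0.339, 0.425], [-0.005, -0.755, -0.655, 0.98], [0.0, 0.0, 0.0, 1.0]] 483.35846891805596 277.9569962740311 213.539666750073 dict_keys(['img', 'z_map', 'fovy', 'cx', 'cy', 'extrinsics', 'E', 'f'])
```

View pics/top0.png

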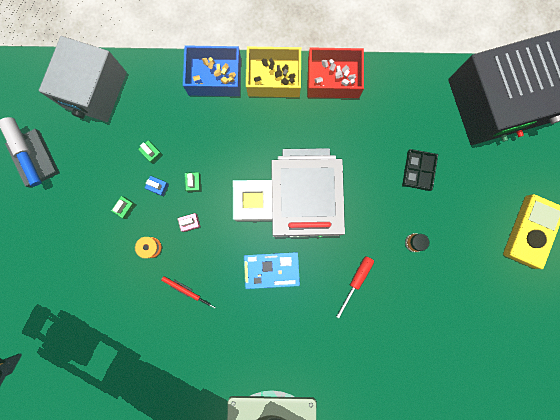

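View pics/scene0.png

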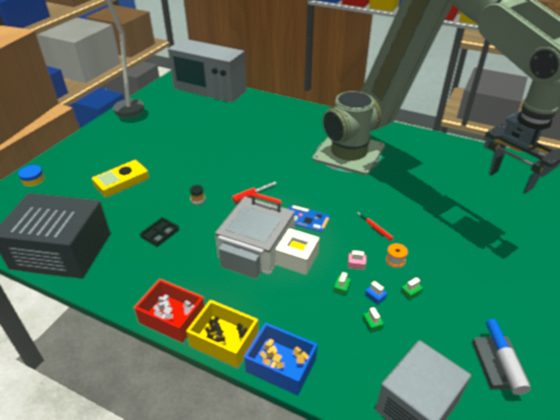

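The cartridge-shaped parts in the top view are blue (156,186), green (149,151), (192,181) and (122,207), and pink (188,222). The blue one fits the description. The deck recess (yellow plate) is at (253,200) and the red bar at (309,225). I'll confirm in a crop and measure.

```bash
cat > m.py <<'E'
from h import *
def rep(name,m,w,zlo,zhi):
    k=m&(w[...,2]>zlo)&(w[...,2]<zhi); 
    n,l,s,c=cv2.connectedComponentsWithStats(k.astype(np.uint8))
    if n<2: print(name,'none');return
    i=1+np.argmax(s[1:,4]); p=w[l==i]
    r=cv2.minAreaRect((p[:,:2]*1000).astype(np.float32)); print(name,s[i,4],'px',c[i].round(),'z',np.median(p[:,2]).round(4),'rect',np.round(r[0],1),np.round(r[1],1),round(r[2],1))
E
python3 - <<'E'
from m import *
d=pickle.load(open('top.pkl','rb'));w=cloud(d);h=cv2.cvtColor(d['img'],cv2.COLOR_RGB2HSV);H,S,V=[h[...,i].astype(int) for i in range(3)]
box=lambda u0,v0,u1,v1:(lambda m:(m.__setitem__((slice(v0,v1),slice(u0,u1)),True),m)[1])(np.zeros(H.shape,bool))
c=box(140,170,172,202)
rep('blue',c&(H>100)&(H<125)&(S>120),w,.01,.06);rep('tab',c&(S<70)&(V>150),w,.02,.08)
rep('plate',box(230,175,275,225)&(H>20)&(H<35)&(S>120),w,.02,.08)
rep('deck',box(225,170,271,230)&(S<60),w,.05,.07)
rep('bar',box(280,210,340,235)&((H<8)|(H>172))&(S>130),w,.09,.15)
rep('lid',box(265,150,350,240)&(S<60),w,.07,.1)
rep('board',box(235,245,310,295)&(H>95)&(H<125),w,-.01,.03)
save(cv2.resize(d['img'][135:240,100:240],None,fx=5,fy=5,interpolation=cv2.INTER_CUBIC),'pics/crop.png')
E
```

```text
blue 194 px [157. 186.] z 0.0226 rect [597.1 290.3] [44.6 33.7] 68.6
tab 66 px [152. 183.] z 0.0449 rect [597.3 291.1] [29.7 12.1] 67.6
plate 9 px [243. 197.] z 0.0336 rect [569.9  77.4] [19.5  0.3] 1.9
deck 1151 px [251. 199.] z 0.0587 rect [561.8  55.3] [90.7 86.1] 1.5
bar 199 px [309. 224.] z 0.13 rect [500.6 -73. ] [10.8 89. ] 1.0
lid 5559 px [307. 193.] z 0.0922 rect [579.2 -71.3] [196.3 159.6] 1.8
board 1487 px [272. 270.] z 0.0027 rect [397.7   7.5] [ 81.2 131.5] 4.2
```

View pics/crop.png

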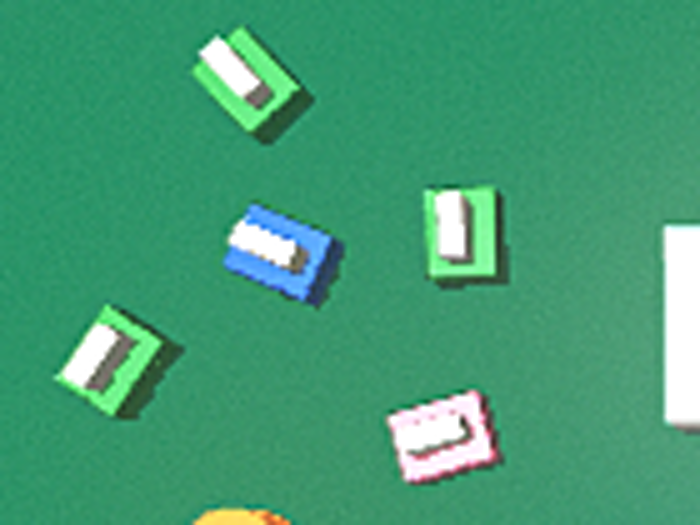

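The crop confirms it: the blue block at crop (280,255) has its white tab up, and the others are green or pink. Now I'll move above it.

```bash
cat > g.py <<'E'
import sys,numpy as np
from station import arm
from scipy.spatial.transform import Rotation as R
x,y,z,a=map(float,sys.argv[1:5]) # target TCP mm, tool-y angle deg
o=arm.get_obs();M=R.from_quat(o['tool_rot']).as_matrix();d=M.T@(np.array([x,y,z])-np.array(o['tool_pos'])*1000)
c=np.degrees(np.arctan2(M[1,1],M[0,1]));print('lin',d.round(1),'roll',round(-np.radians((a-c+180)%360-180),4),'angle',round(c,2),'pos',(np.array(o['tool_pos'])*1000).round(1),'t',o['time_s'],'F',np.round(o['wrist_force'],1),'w',o['gripper_width'])
E
python3 g.py 597 291 200 -21.4
```

```text
lin [-410.   -52.1   38.3] roll 1.4925 angle 64.11 pos [250.9 516.9 238.2] t 0.1 F [-0.2 -0.3  0.2] w 0.09119432704251111
```

step_arm(
  jaw=[60,60,60,60,60],
  linear=[
    [-41,-5,4],
    [-82,-10,8],
    [-123,-16,12],
    [-164,-21,16],
    [-205,-26,20],
  ],
  roll=[0.149,0.298,0.448,0.597,0.746],
  squeeze=30,
)

```text
time_s: 0.6
tool_pos: [0.4251, 0.4033, 0.2184]
tool_rot: [0.566, 0.824, -0.0, -0.0]
wrist_force: [0.4, -0.1, -0.5]
gripper_width: 0.06
finger_force: 0.0
```

```bash
python3 g.py 597 291 190 -21.4
```

```text
lin [-166.4  120.2   28.3] roll 0.7405 angle 21.03 pos [425.1 403.3 218.4] t 0.6 F [ 0.4 -0.1 -0.5] w 0.05995480182019002
```

step_arm(
  jaw=[50,50,50,50,50],
  linear=[
    [-33,24,6],
    [-67,48,11],
    [-100,72,17],
    [-133,96,23],
    [-166,120,28],
  ],
  roll=[0.148,0.296,0.444,0.592,0.74],
)

```text
time_s: 1.1
tool_pos: [0.5973, 0.2924, 0.1901]
tool_rot: [0.826, 0.564, -0.001, -0.0]
wrist_force: [0.9, -0.1, 0.0]
gripper_width: 0.0502
finger_force: 0.0
```

```bash
python3 - <<'E'
from m import *
d=grab('wrist');w=cloud(d);h=cv2.cvtColor(d['img'],cv2.COLOR_RGB2HSV);H,S,V=[h[...,i].astype(int) for i in range(3)]
near=np.hypot(w[...,0]-.597,w[...,1]-.291)<.035
rep('blue',near&(H>100)&(H<125)&(S>120),w,.018,.028);rep('tab',near&(S<70)&(V>120),w,.04,.05)
save(d['img'],'pics/w1.png')
E
python3 g.py 597 291 52 -21.4
```

```text
blue 1073 px [278. 197.] z 0.0228 rect [597.3 290.1] [43.9 33.6] 67.9
tab 481 px [278. 206.] z 0.0447 rect [597.1 290. ] [30.2 11.8] 66.7
lin [  0.7  -6.8 136.7] roll -0.0076 angle -21.83 pos [602.6 288.3 188.8] t 1.15 F [ 4.6 -1.6 -0.2] w 0.050124406073718014
```

View pics/w1.png

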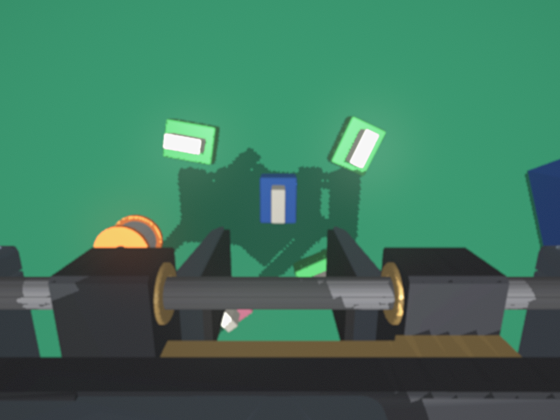

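The wrist view shows the blue cartridge at (278,200) between the open fingers and clear of its neighbours. It sits at (597,290) and its own y is at about 67.5°. I'll settle, then descend.

step_arm(
  jaw=[50,50,50],
  linear=[
    [0,0,40],
    [0,0,80],
    [0,0,80],
  ],
  roll=[0.01,0.01,0.01],
)

```text
time_s: 1.45
tool_pos: [0.5925, 0.2915, 0.1046]
tool_rot: [0.827, 0.562, -0.007, -0.001]
wrist_force: [-0.8, -1.1, -0.4]
gripper_width: 0.05
finger_force: 0.0
```

```bash
python3 g.py 597.2 290.1 51 -22.3
```

```text
lin [ 0.9  5.4 53.6] roll 0.0123 angle -21.6 pos [592.5 291.5 104.6] t 1.45 F [-0.8 -1.1 -0.4] w 0.04997842463594709
```

step_arm(
  jaw=[50,50,50],
  linear=[
    [0,0,0],
    [0,0,0],
    [0,0,0],
  ],
  roll=[0.012,0.012,0.012],
)

```text
time_s: 1.75
tool_pos: [0.5975, 0.2944, 0.1136]
tool_rot: [0.83, 0.557, 0.002, 0.0]
wrist_force: [0.5, -0.6, 0.1]
gripper_width: 0.0501
finger_force: 0.0
```

```bash
python3 g.py 597.2 290.1 51 -22.3
```

```text
lin [-4.3  1.2 62.5] roll 0.0007 angle -22.26 pos [597.5 294.4 113.6] t 1.75 F [ 0.5 -0.6  0.1] w 0.05007346701055624
```

step_arm(
  jaw=[50,50,50,50,50],
  linear=[
    [-2,0,18],
    [-2,0,32],
    [-2,0,43],
    [-2,0,50],
    [-2,0,50],
  ],
  roll=[0,0,0,0,0],
)

```text
time_s: 2.25
tool_pos: [0.5951, 0.2915, 0.0598]
tool_rot: [0.83, 0.557, -0.001, -0.0]
wrist_force: [-0.5, -0.2, -0.8]
gripper_width: 0.0501
finger_force: 0.0
```

step_arm(
  jaw=[50,50,50],
  linear=[
    [0,0,0],
    [0,0,0],
    [0,0,0],
  ],
  roll=[0,0,0],
)

```text
time_s: 2.55
tool_pos: [0.596, 0.2919, 0.0616]
tool_rot: [0.83, 0.557, 0.001, 0.0]
wrist_force: [0.4, 0.1, 0.8]
gripper_width: 0.0501
finger_force: 0.0
```

```bash
python3 g.py 597.2 290.1 51 -22.3
```

```text
lin [-1.2  1.8 10.6] roll 0.0002 angle -22.29 pos [596.  291.9  61.6] t 2.55 F [0.4 0.1 0.8] w 0.0501159831140615
```

step_arm(
  jaw=[50,50,50,20,5],
  linear=[
    [-1.2,1.8,5],
    [-1.2,1.8,10],
    [-1.2,1.8,10],
    [-1.2,1.8,10],
    [-1.2,1.8,10],
  ],
  roll=[0,0,0,0,0],
  squeeze=35,
)

```text
time_s: 3.05
tool_pos: [0.5969, 0.29, 0.051]
tool_rot: [0.83, 0.557, 0.0, -0.0]
wrist_force: [0.7, -0.1, -0.5]
gripper_width: 0.037
finger_force: 0.0
```

step_arm(
  jaw=[5,5,5,5,5],
  linear=[
    [0,0,0],
    [0,0,0],
    [0,0,0],
    [0,0,0],
    [0,0,0],
  ],
  roll=[0,0,0,0,0],
)

```text
time_s: 3.55
tool_pos: [0.5968, 0.29, 0.0511]
tool_rot: [0.83, 0.557, 0.0, -0.0]
wrist_force: [0.5, 0.6, 1.0]
gripper_width: 0.0119
finger_force: 35.0
```

```bash
python3 g.py 597.2 290.1 51 -22.3
```

```text
lin [0.2 0.3 0.1] roll 0.0002 angle -22.29 pos [596.8 290.   51.1] t 3.55 F [0.5 0.6 1. ] w 0.011904331481472364
```

step_arm(
  jaw=[5,5,5,5,5],
  linear=[
    [0,0,-15],
    [0,0,-45],
    [0,0,-85],
    [0,0,-120],
    [0,0,-140],
  ],
  roll=[0,0,0,0,0],
)

```text
time_s: 4.05
tool_pos: [0.598, 0.2904, 0.1958]
tool_rot: [0.83, 0.557, 0.003, 0.0]
wrist_force: [0.1, 0.3, -1.5]
gripper_width: 0.0115
finger_force: 35.0
```

```bash
python3 g.py 570 150 200 1.7
```

```text
lin [-140.5   27.4   -4.7] roll -0.4187 angle -22.29 pos [598.  290.4 195.8] t 4.05 F [ 0.1  0.3 -1.5] w 0.011482283801046012
```

step_arm(
  jaw=[5,5,5,5,5],
  linear=[
    [-25,5,0],
    [-60,12,-2],
    [-95,19,-3],
    [-125,24,-4],
    [-140,27,-5],
  ],
  roll=[-0.08,-0.18,-0.28,-0.38,-0.419],
)

```text
time_s: 4.55
tool_pos: [0.5679, 0.1478, 0.1973]
tool_rot: [0.696, 0.718, -0.0, 0.0]
wrist_force: [1.1, -0.3, -0.9]
gripper_width: 0.0117
finger_force: 35.0
```

step_arm(
  jaw=[5,5,5,5,5],
  linear=[
    [0,0,0],
    [0,0,0],
    [0,0,0],
    [0,0,0],
    [0,0,0],
  ],
  roll=[0,0,0,0,0],
)

```text
time_s: 5.05
tool_pos: [0.5688, 0.1509, 0.1958]
tool_rot: [0.696, 0.718, -0.0, -0.0]
wrist_force: [0.5, 0.3, -1.1]
gripper_width: 0.0118
finger_force: 35.0
```

```bash
python3 - <<'E'
from m import *
d=grab('wrist');w=cloud(d);pickle.dump(d,open('w2.pkl','wb'));h=cv2.cvtColor(d['img'],cv2.COLOR_RGB2HSV);H,S,V=[h[...,i].astype(int) for i in range(3)]
near=np.hypot(w[...,0]-.562,w[...,1]-.055)<.075
inn=np.hypot(w[...,0]-.562,w[...,1]-.055)<.035
rep('plate',(H>18)&(H<36)&(S>110)&inn,w,.02,.058);rep('hole',inn,w,.02,.054)
rep('deck',near&(S<70),w,.054,.064)
T=np.eye(4)
rep('cart',np.hypot(w[...,0]-.57,w[...,1]-.15)<.05,w,.13,.2)
rep('blue',(H>100)&(H<125)&(S>120)&(d['z_map']<.3),w,.1,.2)
save(d['img'],'pics/w2.png')
E
python3 g.py 562 55 120 1.7
```

```text
plate 93 px [276. 317.] z 0.0428 rect [570.4  36.7] [17.5 15.8] 1.3
hole 463 px [276. 320.] z 0.0432 rect [571.1  36. ] [20.8 17.1] 1.3
deck 376 px [282. 331.] z 0.0585 rect [573.6  37.7] [25.2 32.6] 2.6
cart 3505 px [279. 236.] z 0.1786 rect [569.6 161.2] [33.5 23.6] 1.9
blue 1370 px [278. 218.] z 0.1666 rect [569.3 168.5] [33.5  9. ] 2.3
lin [-95.6  -9.7  75.8] roll 0.0011 angle 1.76 pos [568.7 150.8 195.8] t 5.1 F [ 0.1  0.2 -0.1] w 0.011558369276651973
```

View pics/w2.png

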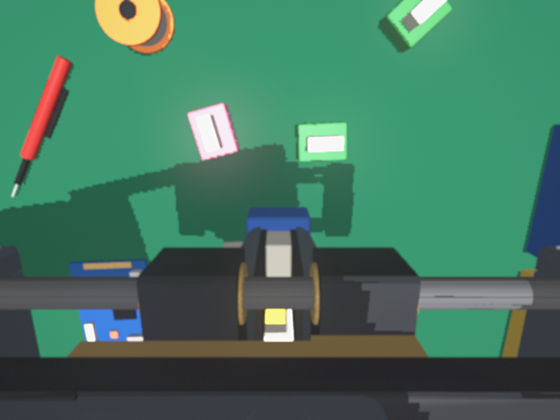

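The wrist view shows the held cartridge at (278,218), aligned with the box at about 2°. The recess, at about (276,317), is hidden behind the fingers. I'll look from past it, where the camera sees it clear.

step_arm(
  jaw=[5,5,5,5,5],
  linear=[
    [-25,-2,-10],
    [-65,-4,-20],
    [-110,-6,-30],
    [-150,-7,-30],
    [-170,-7,-30],
  ],
  roll=[0,0,0,0,0],
)

```text
time_s: 5.6
tool_pos: [0.5668, -0.0226, 0.2264]
tool_rot: [0.697, 0.717, -0.0, 0.001]
wrist_force: [0.1, 0.9, -0.8]
gripper_width: 0.0113
finger_force: 35.0
```

step_arm(
  jaw=[5,5,5,5,5],
  linear=[
    [0,0,0],
    [0,0,0],
    [0,0,0],
    [0,0,0],
    [0,0,0],
  ],
  roll=[0,0,0,0,0],
)

```text
time_s: 6.1
tool_pos: [0.5668, -0.019, 0.2259]
tool_rot: [0.696, 0.718, 0.0, -0.0]
wrist_force: [-0.0, -0.6, -1.3]
gripper_width: 0.0118
finger_force: 35.0
```

```bash
python3 - <<'E'
from m import *
d=grab('wrist');w=cloud(d);pickle.dump(d,open('w3.pkl','wb'));h=cv2.cvtColor(d['img'],cv2.COLOR_RGB2HSV);H,S,V=[h[...,i].astype(int) for i in range(3)]
near=np.hypot(w[...,0]-.562,w[...,1]-.055)<.075
inn=np.hypot(w[...,0]-.562,w[...,1]-.055)<.04
rep('plate',(H>18)&(H<36)&(S>110)&inn,w,.02,.054);rep('hole',inn,w,.02,.054)
rep('deck',near&(S<70),w,.054,.064)
rep('blue',(H>100)&(H<125)&(S>120)&(d['z_map']<.3),w,.1,.25)
save(d['img'],'pics/w3.png')
E
python3 g.py 562 55 120 1.7
```

```text
plate none
hole 2417 px [274. 117.] z 0.0429 rect [561.8  52.1] [38.2 48.3] 1.9
deck 8804 px [274. 116.] z 0.0589 rect [562.5  51.9] [114.6  89.9] 2.0
blue 823 px [277. 222.] z 0.1975 rect [566.9  -1. ] [32.   8.3] 2.6
lin [ 74.2  -2.5 105.9] roll 0.0016 angle 1.79 pos [566.8 -19.1 225.9] t 6.15 F [-0.5  0.9 -0.4] w 0.011509049973797963
```

View pics/w3.png

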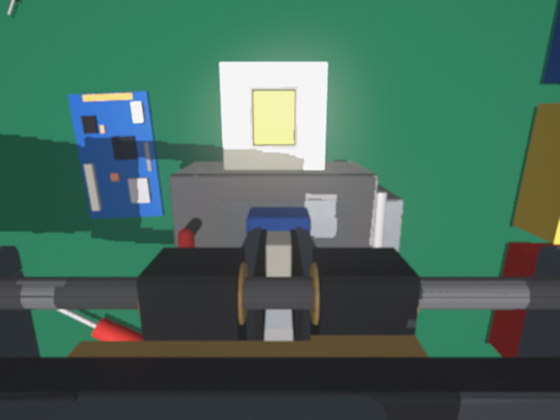

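The recess shows clearly at (274,117). The hole measures 38×48 mm, centred at (562,52), yaw 1.9°. Going above it.

step_arm(
  jaw=[5,5,5,5,5],
  linear=[
    [15,-1,5],
    [38,-2,25],
    [58,-2.8,60],
    [70,-2.8,85],
    [71.7,-2.8,95],
  ],
  roll=[0,0,0,0,0],
)

```text
time_s: 6.65
tool_pos: [0.5598, 0.0537, 0.1282]
tool_rot: [0.696, 0.718, -0.002, -0.002]
wrist_force: [-0.3, 0.4, -0.1]
gripper_width: 0.0118
finger_force: 35.0
```

step_arm(
  jaw=[5,5,5,5,5],
  linear=[
    [0,0,0],
    [0,0,0],
    [0,0,0],
    [0,0,0],
    [0,0,0],
  ],
  roll=[0,0,0,0,0],
)

```text
time_s: 7.15
tool_pos: [0.5623, 0.0512, 0.1318]
tool_rot: [0.697, 0.717, 0.001, 0.001]
wrist_force: [0.2, -0.1, -0.6]
gripper_width: 0.0118
finger_force: 35.0
```

```bash
python3 g.py 561.6 52.6 114 1.9
```

```text
lin [ 1.4 -0.7 17.8] roll -0.0038 angle 1.68 pos [562.3  51.2 131.8] t 7.15 F [ 0.2 -0.1 -0.6] w 0.011767156582818917
```

step_arm(
  jaw=[5,5,5,5,5],
  linear=[
    [0.5,0,5],
    [0.5,0,11],
    [0.5,0,16],
    [0.5,0,18],
    [0.5,0,18],
  ],
  roll=[-0.004,-0.004,-0.004,-0.004,-0.004],
)

```text
time_s: 7.65
tool_pos: [0.5615, 0.0521, 0.1123]
tool_rot: [0.695, 0.719, -0.0, -0.0]
wrist_force: [-0.9, 0.4, -0.9]
gripper_width: 0.0117
finger_force: 35.0
```

step_arm(
  jaw=[5,5,5,5,5],
  linear=[
    [0,0,0],
    [0,0,0],
    [0,0,0],
    [0,0,0],
    [0,0,0],
  ],
  roll=[0,0,0,0,0],
)

```text
time_s: 8.15
tool_pos: [0.5619, 0.0521, 0.113]
tool_rot: [0.695, 0.719, 0.0, 0.0]
wrist_force: [-0.1, -0.7, -0.1]
gripper_width: 0.0116
finger_force: 35.0
```

```bash
python3 g.py 561.6 52.6 100 1.9
```

```text
lin [ 0.5 -0.3 13. ] roll 0.0008 angle 1.95 pos [561.9  52.1 113. ] t 8.15 F [-0.1 -0.7 -0.1] w 0.011598875403774358
```

step_arm(
  jaw=[5,5,5,5,5],
  linear=[
    [0.4,-0.3,3],
    [0.4,-0.3,6],
    [0.4,-0.3,9],
    [0.4,-0.3,12],
    [0.4,-0.3,13],
  ],
  roll=[0,0,0,0,0],
)

```text
time_s: 8.65
tool_pos: [0.5613, 0.0525, 0.0994]
tool_rot: [0.695, 0.719, -0.0, -0.0]
wrist_force: [-1.1, 0.2, -0.5]
gripper_width: 0.0117
finger_force: 35.0
```

```bash
python3 g.py 561.6 52.6 87 1.9
```

```text
lin [ 0.1  0.4 12.4] roll 0.0009 angle 1.95 pos [561.3  52.5  99.4] t 8.65 F [-1.1  0.2 -0.5] w 0.01169695297931766
```

step_arm(
  jaw=[5,5,5,5,5],
  linear=[
    [0,0,3],
    [0,0,6],
    [0,0,9],
    [0,0,11],
    [0,0,12],
  ],
  roll=[0,0,0,0,0],
)

```text
time_s: 9.15
tool_pos: [0.5617, 0.0525, 0.0884]
tool_rot: [0.695, 0.719, 0.0, 0.0]
wrist_force: [-1.3, 0.6, 4.7]
gripper_width: 0.0117
finger_force: 35.0
```

step_arm(
  jaw=[5,5,5],
  linear=[
    [0,0,1],
    [0,0,1],
    [0,0,1],
  ],
  roll=[0,0,0],
)

```text
time_s: 9.45
tool_pos: [0.5617, 0.0525, 0.0873]
tool_rot: [0.695, 0.719, 0.0, 0.0]
wrist_force: [-0.6, 0.8, 4.7]
gripper_width: 0.0118
finger_force: 35.0
```

```bash
python3 g.py 561.6 52.6 87 1.9
```

```text
lin [ 0.1 -0.1  0.3] roll 0.0008 angle 1.95 pos [561.7  52.5  87.3] t 9.45 F [-0.6  0.8  4.7] w 0.011767594432987503
```

step_arm(
  jaw=[5,5,5,5],
  linear=[
    [0,0,0.7],
    [0,0,1.3],
    [0,0,1.3],
    [0,0,1.3],
  ],
  roll=[0,0,0,0],
)

```text
time_s: 9.85
tool_pos: [0.5617, 0.0525, 0.087]
tool_rot: [0.695, 0.719, 0.0, 0.0]
wrist_force: [-2.9, -0.1, 10.9]
gripper_width: 0.0116
finger_force: 35.0
```

step_arm(
  jaw=[5,5,5],
  linear=[
    [0,0,0.7],
    [0,0,0.7],
    [0,0,0.7],
  ],
  roll=[0,0,0],
)

```text
time_s: 10.15
tool_pos: [0.5617, 0.0525, 0.0869]
tool_rot: [0.695, 0.719, 0.0, 0.0]
wrist_force: [-3.6, -0.0, 14.4]
gripper_width: 0.0116
finger_force: 35.0
```

step_arm(
  jaw=[5,30,40,40,40],
  linear=[
    [0,0,-1.5],
    [0,0,-1.5],
    [0,0,-1.5],
    [0,0,-1.5],
    [0,0,-6],
  ],
  roll=[0,0,0,0,0],
)

```text
time_s: 10.65
tool_pos: [0.561, 0.0524, 0.0901]
tool_rot: [0.695, 0.719, -0.001, -0.001]
wrist_force: [0.4, -0.4, -0.5]
gripper_width: 0.039
finger_force: 0.0
```

step_arm(
  jaw=[40,40,60,60,60],
  linear=[
    [0,0,-10],
    [0,0,-40],
    [-20,0,-80],
    [-50,0,-110],
    [-75,0,-120],
  ],
  roll=[0,0,0,0,0],
)

```text
time_s: 11.15
tool_pos: [0.5659, -0.0234, 0.2158]
tool_rot: [0.695, 0.719, 0.003, 0.003]
wrist_force: [0.6, 0.8, 0.3]
gripper_width: 0.059
finger_force: 0.0
```

step_arm(
  jaw=[60,60,60,60],
  linear=[
    [0,0,0],
    [0,0,0],
    [0,0,0],
    [0,0,0],
  ],
  roll=[0,0,0,0],
)

```text
time_s: 11.55
tool_pos: [0.5636, -0.0215, 0.2101]
tool_rot: [0.695, 0.719, -0.0, -0.001]
wrist_force: [-0.4, 0.6, 0.5]
gripper_width: 0.0601
finger_force: 0.0
```

```bash
python3 - <<'E'
from m import *
d=grab('wrist');w=cloud(d);pickle.dump(d,open('w4.pkl','wb'));h=cv2.cvtColor(d['img'],cv2.COLOR_RGB2HSV);H,S,V=[h[...,i].astype(int) for i in range(3)]
near=np.hypot(w[...,0]-.562,w[...,1]-.052)<.075
inn=np.hypot(w[...,0]-.562,w[...,1]-.052)<.03
rep('blue',(H>100)&(H<125)&(S>100)&inn,w,.04,.08);rep('tab',inn&(S<70),w,.075,.09)
rep('deck',near&(S<70),w,.054,.064)
rep('bar',((H<8)|(H>172))&(S>130),w,.10,.15)
save(d['img'],'pics/w4.png')
E
python3 g.py 500.6 -72 160 1.9
```

```text
blue 1343 px [280. 114.] z 0.0589 rect [563.   52.2] [32.3 42.3] 2.4
tab 646 px [280. 115.] z 0.0808 rect [562.8  51.8] [11.6 29.6] 2.4
deck 9947 px [278. 112.] z 0.0589 rect [561.8  52.1] [119.4  90.5] 2.1
bar 210 px [183. 241.] z 0.1302 rect [498.  -35.1] [14.9  8.5] 48.9
lin [-48.2 -64.7  50.2] roll 0.002 angle 2.02 pos [563.7 -21.6 210.1] t 11.6 F [0.3 0.2 1.2] w 0.06015704818309828
```

View pics/w4.png

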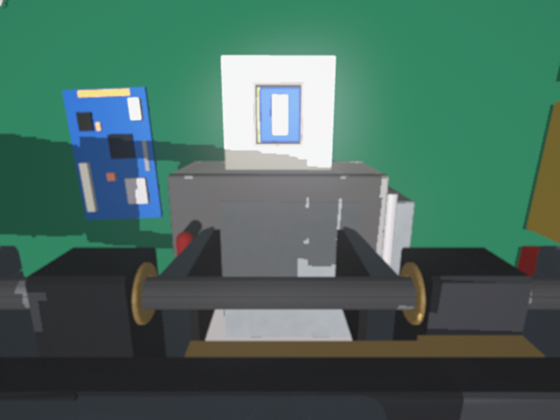

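The cartridge at (280,114) is flush: shoulders and deck both read 58.9 mm. Next is the lid bar, centred at about (501,−74).

step_arm(
  jaw=[60,60,60,60,60],
  linear=[
    [-10,-13,3],
    [-28,-36,12],
    [-42,-55,24],
    [-50,-64,32],
    [-50.5,-64.5,35],
  ],
  roll=[0,0,0,0,0],
)

```text
time_s: 12.1
tool_pos: [0.5002, -0.0753, 0.175]
tool_rot: [0.695, 0.719, -0.0, -0.001]
wrist_force: [0.7, 1.2, -0.6]
gripper_width: 0.06
finger_force: 0.0
```

step_arm(
  jaw=[60,60,60,60],
  linear=[
    [0,0,0],
    [0,0,0],
    [0,0,0],
    [0,0,0],
  ],
  roll=[0,0,0,0],
)

```text
time_s: 12.5
tool_pos: [0.502, -0.0748, 0.1762]
tool_rot: [0.695, 0.719, 0.0, 0.0]
wrist_force: [0.9, -0.3, 0.3]
gripper_width: 0.0603
finger_force: 0.0
```

```bash
python3 - <<'E'
from m import *
d=grab('wrist');w=cloud(d);h=cv2.cvtColor(d['img'],cv2.COLOR_RGB2HSV);H,S,V=[h[...,i].astype(int) for i in range(3)]
rep('bar',((H<8)|(H>172))&(S>130),w,.10,.15)
E
python3 g.py 501 -74 132 1.9
```

```text
bar 1956 px [274. 222.] z 0.1305 rect [500.2 -62.5] [10.7 66.4] 2.2
lin [ 0.9 -0.8 44.2] roll 0.0014 angle 1.98 pos [501.8 -74.8 176.2] t 12.55 F [0.4 0.9 0.4] w 0.060035299198734175
```

step_arm(
  jaw=[60,60,60,60,60],
  linear=[
    [0,-1,10],
    [0,-1,22],
    [0,-1,34],
    [0,-1,42],
    [0,-1,44],
  ],
  roll=[0,0,0,0,0],
)

```text
time_s: 13.05
tool_pos: [0.4994, -0.075, 0.1303]
tool_rot: [0.695, 0.719, -0.001, -0.001]
wrist_force: [-0.0, 0.2, -0.1]
gripper_width: 0.0599
finger_force: 0.0
```

step_arm(
  jaw=[60,60,16,16,16],
  linear=[
    [0,0,0],
    [0,0,0],
    [0,0,0],
    [0,0,0],
    [0,0,0],
  ],
  roll=[0,0,0,0,0],
)

```text
time_s: 13.55
tool_pos: [0.5005, -0.0752, 0.1322]
tool_rot: [0.695, 0.719, 0.0, 0.0]
wrist_force: [0.3, 1.2, 0.3]
gripper_width: 0.0385
finger_force: 0.0
```

step_arm(
  jaw=[16,5,5,5,5],
  linear=[
    [0,0,0],
    [0,0,0],
    [0,0,0],
    [0,0,0],
    [0,0,0],
  ],
  roll=[0,0,0,0,0],
  squeeze=50,
)

```text
time_s: 14.05
tool_pos: [0.4996, -0.0752, 0.1319]
tool_rot: [0.695, 0.719, -0.001, -0.001]
wrist_force: [-2.2, -0.4, 2.9]
gripper_width: 0.011
finger_force: 50.0
```

```bash
python3 g.py 501 -74 132.5 1.9
```

```text
lin [ 1.1  1.4 -0.6] roll 0.0009 angle 1.95 pos [499.6 -75.2 131.9] t 14.05 F [-2.2 -0.4  2.9] w 0.011047421670474034
```

step_arm(
  jaw=[5,5,5,5,5],
  linear=[
    [0,0.2,-1],
    [0,0.5,-2],
    [0,0.8,-3],
    [0,1,-4],
    [0,1.3,-5],
  ],
  roll=[0,0,0,0,0],
  squeeze=60,
)

```text
time_s: 14.55
tool_pos: [0.4998, -0.0751, 0.1329]
tool_rot: [0.695, 0.719, -0.002, -0.002]
wrist_force: [3.9, -3.9, -35.8]
gripper_width: 0.0111
finger_force: 60.0
```

step_arm(
  jaw=[5,5,5,5],
  linear=[
    [0,0.3,-1],
    [0,0.6,-2],
    [0,0.9,-3],
    [0,1.2,-4],
  ],
  roll=[0,0,0,0],
)

```text
time_s: 14.95
tool_pos: [0.5026, -0.0751, 0.1417]
tool_rot: [0.695, 0.719, -0.0, -0.0]
wrist_force: [-2.2, -1.5, -5.1]
gripper_width: 0.0108
finger_force: 60.0
```

step_arm(
  jaw=[5,5,5,5],
  linear=[
    [0,0.3,-1],
    [0,0.6,-2],
    [0,0.9,-3],
    [0,1.2,-4],
  ],
  roll=[0,0,0,0],
)

```text
time_s: 15.35
tool_pos: [0.5039, -0.075, 0.1455]
tool_rot: [0.695, 0.719, 0.0, 0.0]
wrist_force: [-4.1, -1.3, -3.1]
gripper_width: 0.0109
finger_force: 60.0
```

step_arm(
  jaw=[5,5,5,5,5],
  linear=[
    [0,0.9,-2],
    [0,1.8,-4.2],
    [0,2.8,-6.5],
    [0,3.7,-9],
    [0,4.6,-11],
  ],
  roll=[0,0,0,0,0],
)

```text
time_s: 15.85
tool_pos: [0.5081, -0.0749, 0.1561]
tool_rot: [0.695, 0.719, -0.0, -0.001]
wrist_force: [-5.1, -2.4, -3.8]
gripper_width: 0.0107
finger_force: 60.0
```

step_arm(
  jaw=[5,5,5,5,5],
  linear=[
    [0,0.5,-1],
    [0,0.5,-1.3],
    [0,0.5,-1.3],
    [0,0.5,-1.3],
    [0,0.5,-1.3],
  ],
  roll=[0,0,0,0,0],
)

```text
time_s: 16.35
tool_pos: [0.5087, -0.0749, 0.1573]
tool_rot: [0.695, 0.719, -0.0, -0.0]
wrist_force: [-5.7, -1.2, -2.2]
gripper_width: 0.011
finger_force: 60.0
```

```bash
python3 - <<'E'
from m import *
print(arm.get_obs()['time_s'])
d=grab('wrist');w=cloud(d);h=cv2.cvtColor(d['img'],cv2.COLOR_RGB2HSV);H,S,V=[h[...,i].astype(int) for i in range(3)]
rep('bar',((H<8)|(H>172))&(S>130),w,.10,.19)
# lid plane
t=np.radians(1.95);X=np.array([np.cos(t),np.sin(t),0]);Y=np.array([-np.sin(t),np.cos(t),0])
for n in('wrist','scene','top'):
    if n!='wrist': d=grab(n);w=cloud(d)
    if n=='scene':save(d['img'][120:330,140:420].repeat(2,0).repeat(2,1),'pics/s5.png')
    q=w-np.array([.5618,.0521,0]);bx=q@X;by=q@Y
    k=(bx>-.06)&(bx<.06)&(by<-.06)&(by>-.19)&(w[...,2]>.085)&(w[...,2]<.135)
    if k.sum()<50: print(n,'few');continue
    A=np.c_[bx[k],by[k],np.ones(k.sum())];z=w[...,2][k]
    for _ in range(4):
        c=np.linalg.lstsq(A,z,rcond=None)[0];r=abs(A@c-z);g=r<max(.003,np.median(r)*2);A,z=A[g],z[g]
    print(n,k.sum(),len(z),'lid angle',-np.arctan(c[0]),'tilt y',c[1])
E
python3 g.py 509.4 -75 158.1 1.9
```

```text
16.35
bar 2385 px [278. 229.] z 0.1551 rect [508.7 -51.8] [12.6 45.6] 0.8
wrist 24247 24206 lid angle 0.1659356593969831 tilt y -0.001643710294361403
scene 1620 1368 lid angle 0.16616510106635268 tilt y 0.0005988223368359746
top 234 222 lid angle 0.16959646211069307 tilt y -0.04917756053031713
lin [-0.2  0.7 -0.8] roll 0.0009 angle 1.95 pos [508.7 -74.9 157.3] t 16.5 F [-5.6 -1.  -2.8] w 0.011125374240368127
```

View pics/s5.png

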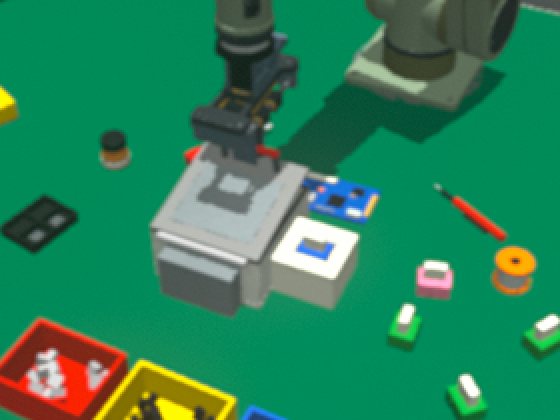

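The lid is held at about 0.167 rad (front edge about 28 mm up) and everything else stands where it was. The cartridge is flush at crop (315,245). A small trim upward:

step_arm(
  jaw=[5,5,5,5,5],
  linear=[
    [0,0.5,-1],
    [0,0.8,-1.7],
    [0,0.8,-1.7],
    [0,0.8,-1.7],
    [0,0.8,-1.7],
  ],
  roll=[0,0,0,0,0],
)

```text
time_s: 17.0
tool_pos: [0.5095, -0.0749, 0.1592]
tool_rot: [0.695, 0.719, -0.0, -0.0]
wrist_force: [-5.7, -0.7, -1.4]
gripper_width: 0.0109
finger_force: 60.0
```

step_arm(
  jaw=[5,5,5,5,5],
  linear=[
    [0,0,0],
    [0,0,0],
    [0,0,0],
    [0,0,0],
    [0,0,0],
  ],
  roll=[0,0,0,0,0],
)

```text
time_s: 17.5
tool_pos: [0.5095, -0.0749, 0.1592]
tool_rot: [0.695, 0.719, -0.0, -0.0]
wrist_force: [-5.8, -0.9, -2.2]
gripper_width: 0.0109
finger_force: 60.0
```

```bash
python3 -c "
from station import hand_in
print(hand_in())"
```

```text
the job is handed in; nothing more can be done
None
```

The job is handed in at 17.5 s: the blue cartridge is pressed flush with the deck, the lid is free of its seal and still held by the red bar with its front edge about 3 cm up, and nothing else on the bench appears to have moved.

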